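# Load the round sample blank into the press die

## Robot

A 7-joint arm with a two-finger parallel gripper is mounted at the origin on the work surface. World frame = base frame: x ahead of the robot, y to its left, z up, the work surface at z = 0. Lengths are in m, angles in degrees, forces in N, time in s.
With the tool pointing down it reaches from about 0.425 to 0.875 m from the base axis. Payload 4.7 kg.
Tool frame: the origin (TCP) lies on the centre line of the jaws, within the pads' length; the fingertips stand 8 mm ahead of it and the grasp point (between the pads) lies 11 mm behind it; z points along the fingers, y is the direction in which the jaws open and shut (so a half turn about z gives the same grasp; the last joint's range is limited). The gripper opens to 87 mm and grips with 3 to 60 N. Pads are 19 mm wide; open, the fingers measure 117 mm over their backs; the gripper's body (75 mm by 190 mm) begins 51 mm behind the grasp point.
Start: joints at [-76.255, 18.392, -4.016, 83.108, 1.295, 78.541, -3.26], TCP at [0.146, 0.634, 0.231] pointing down, gripper open.
Joint ranges: [-163.93, 163.93], [-17.29, 119.83], [-79.2, 71.16], [3.27, 140.29], [-89.18, 269.18], [5.43, 117.66], [-154.24, 154.24]. Speed limits (degrees/s): [147.25, 147.25, 180, 180, 180, 180, 180].

## Interface

Orientations are given as [roll, pitch, yaw] about the fixed x, y, z axes, in that order (R = Rz(yaw) Ry(pitch) Rx(roll)).
In Python, from cell import env gives the robot as it stands. The module is installed in compiled form; this text tells all that it offers.
- The arm moves only by the tool move_arm, never from a script. Its argument "steps" is a list of rows, each a list of 2 entries, a list of its own where there are three numbers: the shift along the tool's x, y, z in m, then the turn about the tool's z in rad. A call has 1 to 20 rows; each row is the pose to reach, as a shift and turn from the pose commanded when the call began, along the tool's axes at that moment; what a row does not reach only later rows make up. A row lasts 1/8 s, in which the tool goes at most 62.5 mm and 10.7 degrees, less where a joint would pass 70% of its speed; a pose out of reach is approached as far as the arm can. A call with a gripper value outside its range is refused whole. "hand" is the closure, from -1 (fully open) to 1 (shut), set as the call begins (left out, the last holds). The fingers move at their own pace and stop on an object; "squeeze" is the grip in N (left out, the last holds). Time passes only in rows, so rows that repeat a pose let the fingers close. It gives the time, the measured TCP pose, the force and the opening at its end, in the units of the state.
- env.get_obs(): the state, without advancing time (a new reading comes with each control period).
- env.read_camera(name): name is "scene" or "top"; returns (picture, depth): 420x560x3 uint8, red, green, blue; 420x560 float32, m along the optical axis (not along the pixel's ray), 0 where there is no reading.
- env.calibration(name): a dict with "intrinsics" (3x3 intrinsics, pixels), "D" ([k1, k2, p1, p2, k3] as OpenCV has them; the pictures are not rectified), "position" and "orientation" of the camera in the world. Camera axes: x right, y up, looking along -z (the intrinsics and any distortion apply to the point x, -y, -z); pixel columns grow to the right and rows downward; lengths in m; the calibration is good to about 2 mm. A picture is of the moment at which its call begins. calibration takes no time and is no camera call.
- env.sign_off(): hands the job in, once; it reports no verdict.
Trained networks look in the newest picture that a camera, given by its name, has taken for a name from the list of things; names that differ only in an ending like _2 or _b are one class to them, and where a whole thing is asked for, a point or a joint stands for the part that bears it (a point fixed in the world has none). Each returns a list of dicts, best first, with "conf" (0 to 1); they miss things now and then, are a little off and sometimes report something else, mostly with a low value. They report only what shows in the picture. A call takes as long as a camera call. They do not tell look-alikes from the thing itself.
- env.cut_out(camera, query): "region" (420x560 bool, what is visible of it) and "uv" ([column, row] in pixels, amid what is visible of it).
The state is a dict: "time_s": time; "qpos": joint angles; "joint_velocities": joint speeds; "effort": joint torques, N m; "tool_pos": TCP position; "tool_rot": TCP orientation; "force": force on the tool from outside, world axes, zero at the start; "wrist_torque": the same for the moment, N m; "grip_width": finger opening in m.
Only numpy, scipy, OpenCV 4.12 (cv2) and the standard library are available. Lean on these libraries where they do the work, as an engineer would, in place of code of your own. Each camera call takes 0.05 s, during which the arm holds its last target. There are 200 camera calls.

## Task

Take the round aluminium blank that stands in the white rack, lay it flat on the black rubber mat and let go of it there, then take it again and seat it fully down in the round cavity of the die block, flat, with the label on its rim turned squarely towards the scanner window. Do not drop it, and leave the square blank, the bottle, jar, beaker and pump head where they are.

Things in the scene. Friction and masses are not known exactly. Their poses are not given: they have to be found in the camera images.
- blank: Round aluminium blank, diameter 64 mm, 26 mm thick, 0.16 to 0.32 kg. Origin at its centre; z is the disc's axis, x points to the label on its rim. Starts on its rim in one of the two rack pockets, axis level along the rack's x, lowest point 6 mm above the table, top 44 mm clear of the rack. A black line on each face runs towards the label. Either face may be up in the die.
- blank_mark (a point): Middle of the black and white code label (about 22 mm wide, 20 mm high) on the blank's rim, 32 mm from the blank's centre along its x.
- rack: White plastic rack block, fixed, 66 mm (x) by 180 mm (y) by 26 mm high; origin at the centre of its underside. Two pockets at y = -42 and +42 mm, each 28 mm (x) by 63 mm (y) wide and 20 mm deep, hold the round and the square blank on edge, either way about.
- mat: Black rubber mat, fixed, 160 x 160 mm, 4 mm thick, between rack and die block; origin at the centre of its underside.
- nest: Dark steel die block, fixed, 110 (x) by 190 (y) by 24 mm high; origin under its centre. Round cavity 67 mm across, 10 mm deep, at y = +45 mm; square cavity 58 mm wide at y = -45 mm; 2 mm chamfers. Grey scanner block 52 mm high, 56 mm wide on its +x side, front 84 mm from the round cavity's centre. A seated blank stands 16 mm above the block's top.
- cavity (a point): Centre of the floor of the round cavity, 14 mm above the table; axes as nest, so +x points to the scanner window.
- scan_window (a point): Middle of the scanner's window: 82 mm from the cavity centre in the nest's +x, 36 mm above the table.
- square_blank: Square aluminium blank 56 x 56 x 26 mm, standing on edge in the other rack pocket; origin at its centre. Leave it.
- amber_bottle: Amber glass bottle, diameter 84 mm, 190 mm high, origin under its centre. Bystander.
- clear_jar: Clear jar with white cap, diameter 72 mm, 100 mm high, origin under its centre. Bystander.
- beaker: Glass beaker, diameter 68 mm, 85 mm high, origin under its centre. Bystander.
- pump_head: Steel stepped pump head, diameter 60 mm, 66 mm high, origin under its centre. Bystander.
There are look-alikes about, which are no part of the job. Several things have the shape of the mat; the one meant has the colours described above.

How it is judged:
By the outcome, as a careful person would: the job done as asked, in the order asked, and still so for the second after the job is handed in, with the robot touching nothing.
It also fails if it takes over 58 s, if anything falls off the work surface, if the arm or the gripper's body presses on something with over 40 N, if the wrist force passes 120 N, or if a joint passes its speed limit or range.

## Working session

There is one attempt and no reset: what is moved stays moved. The work goes in short steps, Python scripts to look and compute and a tool call to move; the robot and the scene stay as the last step left them, time stands still between calls to the robot, and variables do not carry over. Pictures are saved under pics/ and viewed, about 8 in all and at most 12, crops included, and the job is handed in when it is done.

Besides the shell and the picture viewer there is one more tool, called after "Call:" by a JSON object that holds its "op" and its "data". move_arm: Moves the arm, as the interface text tells. Its arguments: {"type":"object","properties":{"steps":{"type":"array"},"hand":{"type":"number"},"squeeze":{"type":"number"}},"required":["steps"]}

```bash
mkdir -p pics; cat > h.py <<'E'
import numpy as np, cv2
from cell import env
from scipy.spatial.transform import Rotation as R
def cam(n):
    c=env.calibration(n); K=np.array(c["intrinsics"]);D=np.array(c["D"],float)
    o=np.array(c["orientation"],float)
    Rm=o if o.shape==(3,3) else (R.from_euler('xyz',o,degrees=True).as_matrix() if o.size==3 else None)
    return K,D,np.array(c["position"]),Rm
def rays(n,uv):
    K,D,p,Rm=cam(n)
    q=cv2.undistortPoints(np.array(uv,float).reshape(-1,1,2),K,D).reshape(-1,2)
    return p,np.c_[q[:,0],-q[:,1],-np.ones(len(q))]@Rm.T
def at_z(n,uv,z):
    p,d=rays(n,uv); return p+d*((z-p[2])/d[:,2])[:,None]
def at_d(n,uv,dep):
    p,d=rays(n,uv); return p+d*np.asarray(dep).reshape(-1,1)
def proj(n,X):
    K,D,p,Rm=cam(n); c=(np.array(X,float).reshape(-1,3)-p)@Rm
    c=c*[1,-1,-1]
    return cv2.projectPoints(c.reshape(-1,1,3),np.zeros(3),np.zeros(3),K,D)[0].reshape(-1,2)
def save(n,im): cv2.imwrite('pics/'+n,im[:,:,::-1])
def cloud(n,dep,m=None):
    m=(dep>0)&(m if m is not None else True); v,u=np.nonzero(m)
    return at_d(n,np.c_[u,v],dep[v,u]),np.c_[u,v]
E
python3 - <<'E'
from h import *
o=env.get_obs(); print({k:np.round(v,3) for k,v in o.items()})
for n in("scene","top"):
    print(n,env.calibration(n))
    im,d=env.read_camera(n); save(n+'1.png',im); np.save(n+'d.npy',d)
    for q in("blank","blank_mark","rack","mat","nest","square_blank","amber_bottle","clear_jar","beaker","pump_head"):
        for r in env.cut_out(n,q)[:4]:
            m=r["region"]; P,_=cloud(n,d,m)
            print(n,q,round(r["conf"],2),np.round(r["uv"]),m.sum(),np.round(np.median(P,0),3) if len(P) else None)
E
```

```text
{'time_s': np.float64(0.0), 'qpos': array([-76.255,  18.438,  -4.016,  83.174,   1.295,  78.54 ,  -3.26 ]), 'joint_velocities': array([ 0.011,  0.048, -0.013, -0.042,  0.046,  0.025, -0.015]), 'effort': array([-1.0000e-03, -4.9129e+01, -4.0400e-01, -3.1253e+01, -6.4000e-02,
        4.4000e-02,  0.0000e+00]), 'tool_pos': array([0.145, 0.633, 0.229]), 'tool_rot': array([-1.79893e+02,  5.00000e-03,  1.67066e+02]), 'force': array([-0.511, -1.36 , -0.232]), 'wrist_torque': array([ 0.028,  0.029, -0.012]), 'grip_width': np.float64(0.087)}
scene {'intrinsics': array([[445.8796986 ,   0.        , 278.20953525],
       [  0.        , 445.8796986 , 208.80165285],
       [  0.        ,   0.        ,   1.        ]]), 'D': array([-0.0617867,  0.       ,  0.       ,  0.       ,  0.       ]), 'position': array([1.25422307, 0.22043451, 0.74512243]), 'orientation': array([ 48.74806247,   0.66598582, 105.57570005])}
scene blank 0.81 [397. 230.] 572 [0.504 0.286 0.054]
scene blank_mark 0.62 [403. 233.] 610 [0.504 0.286 0.053]
scene rack 0.87 [379. 241.] 1365 [0.517 0.244 0.024]
scene mat 0.82 [208. 151
[... 763 characters left out ...]
([  8.03625679,  -1.01918249, -90.82620624])}
top blank 0.79 [170. 207.] 318 [0.488 0.285 0.061]
top blank_mark 0.87 [169. 208.] 260 [0.488 0.284 0.064]
top rack 0.59 [187. 216.] 1023 [0.476 0.241 0.025]
top rack 0.5 [346. 109.] 718 [ 0.746 -0.199  0.097]
top mat 0.88 [286. 198.] 3286 [ 0.524 -0.025  0.004]
top mat 0.61 [382. 301.] 3452 [ 0.236 -0.285  0.004]
top nest 0.91 [377. 188.] 3518 [ 0.539 -0.279  0.022]
top square_blank 0.59 [203. 209.] 206 [0.482 0.203 0.061]
top amber_bottle 0.65 [197. 108.] 1085 [0.739 0.209 0.129]
top clear_jar 0.67 [351. 107.] 693 [ 0.746 -0.199  0.097]
top beaker 0.64 [301. 113.] 543 [ 0.753 -0.074  0.047]
top pump_head 0.87 [250. 115.] 390 [0.741 0.068 0.04 ]
```

View images.

View pics/scene1.png

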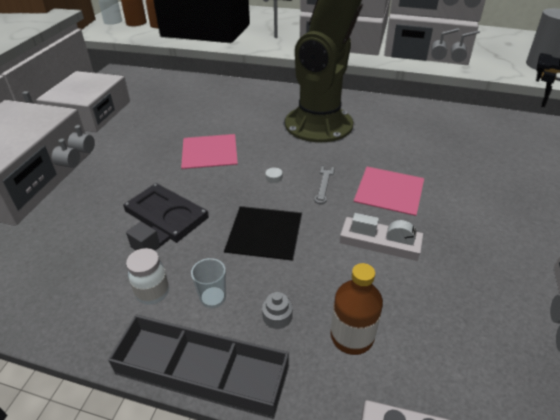

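View pics/top1.png

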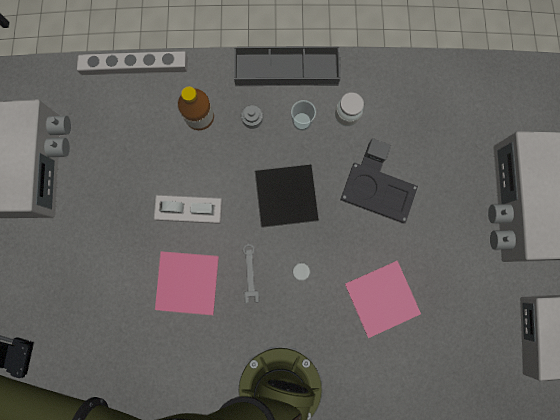

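```bash
python3 - <<'E'
from h import *
tops={}
for n in("scene","top"):
    d=np.load(n+'d.npy'); im=cv2.imread(f'pics/{n}1.png')[:,:,::-1]
    P,uv=cloud(n,d); g=im[uv[:,1],uv[:,0]].astype(int)
    def box(c,r,zl,zh,name,extra=True,show=True):
        m=(np.abs(P[:,0]-c[0])<r[0])&(np.abs(P[:,1]-c[1])<r[1])&(P[:,2]>zl)&(P[:,2]<zh)&extra
        q=P[m]; rc=cv2.minAreaRect(q[:,:2].astype(np.float32)*1000)
        print(n,name,m.sum(),'rect',np.round(rc[0],1),np.round(rc[1],1),round(rc[2],1),'med',np.round(np.median(q,0),4),'ext',np.round(np.percentile(q,2,0),3),np.round(np.percentile(q,98,0),3)); return q
    box((.5,.245),(.07,.13),.018,.033,'racktop')
    box((.5,.245),(.07,.13),.035,.08,'blanks')
    box((.5,.29),(.07,.048),.032,.08,'round')
    box((.5,.2),(.07,.04),.032,.08,'square')
    box((.55,-.27),(.14,.14),.017,.031,'nesttop')
    box((.6,-.25),(.14,.12),.045,.06,'scanner')
    box((.53,-.025),(.12,.12),-.01,.012,'mat',g.sum(1)<75)
im=cv2.imread('pics/scene1.png'); a=cv2.resize(im[200:265,330:435],None,fx=6,fy=6,interpolation=3)
im=cv2.imread('pics/scene1.png'); b=cv2.resize(im[175:255,115:220],None,fx=6,fy=6,interpolation=3)
c=np.vstack([a,b])[:,:]; c=cv2.resize(c,None,fx=.68,fy=.68); print(c.shape); cv2.imwrite('pics/crop1.png',c)
E
```

```text
scene racktop 1154 rect [490.5 245.4] [179.7  70.7] 86.3 med [0.5073 0.2444 0.0257] ext [0.459 0.158 0.019] [0.527 0.333 0.032]
scene blanks 889 rect [490.6 247.1] [143.1  32.5] 86.9 med [0.4995 0.2626 0.0584] ext [0.477 0.178 0.036] [0.507 0.315 0.07 ]
scene round 514 rect [492.3 286.1] [63.9 32.2] 89.5 med [0.5034 0.2861 0.0565] ext [0.48  0.256 0.034] [0.508 0.316 0.07 ]
scene square 410 rect [487.7 202.7] [55.  30.8] 84.5 med [0.4976 0.2033 0.0588] ext [0.475 0.177 0.034] [0.503 0.229 0.064]
scene nesttop 1883 rect [ 564.8 -297. ] [194.6 188. ] 68.7 med [ 0.5395 -0.2791  0.0241] ext [ 0.462 -0.378  0.018] [ 0.664 -0.185  0.028]
scene scanner 383 rect [ 673.8 -234.1] [166.7  52.1] 59.4 med [ 0.6502 -0.2778  0.0516] ext [ 0.622 -0.308  0.046] [ 0.675 -0.25   0.055]
scene mat 2897 rect [529.4 -25.5] [157.1 153.6] 6.0 med [ 0.5366 -0.0241  0.0042] ext [ 0.457 -0.099  0.001] [0.606 0.05  0.007]
top racktop 1040 rect [488.2 245.2] [178.5  66.9] 86.6 med [0.4787 0.243  0.0257] ext [0.454 0.158 0.02 ] [0.522 0.331 0.031]
top blanks 507 rect [488.  245.7] [144.6  27.1] 86.7 med [0.4873 0.2575 0.0616] ext [0.472 0.175 0.038] [0.503 0.314 0.072]
top round 277 rect [486.3 289.3] [40.6 73. ] 8.4 med [0.4889 0.2834 0.0633] ext [0.476 0.255 0.034] [0.503 0.317 0.073]
top square 250 rect [483.6 206. ] [43.3 70.1] 16.8 med [0.4846 0.1997 0.0609] ext [0.471 0.174 0.033] [0.499 0.229 0.067]
top nesttop 2026 rect [ 558.2 -295.3] [191.6 176.9] 68.6 med [ 0.528  -0.2836  0.0238] ext [ 0.456 -0.377  0.017] [ 0.606 -0.188  0.03 ]
top scanner 376 rect [ 683.3 -242.9] [172.9  62.1] 42.6 med [ 0.646  -0.2764  0.0525] ext [ 0.618 -0.307  0.046] [ 0.733 -0.182  0.059]
top mat 14 rect [528.6 -37.7] [157.2 134.2] 6.6 med [ 0.5442 -0.1005  0.0026] ext [ 0.45  -0.11  -0.003] [0.612 0.031 0.011]
(592, 428, 3)
```

View pics/crop1.png

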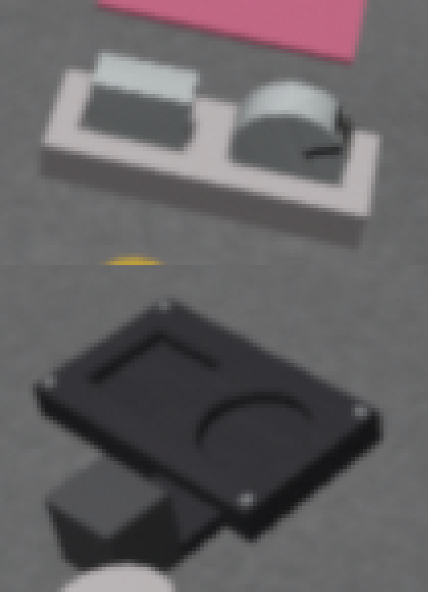

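```bash
python3 - <<'E'
from h import *
def refine(im,u,r=4):
    g=im.sum(2).astype(float); x,y=np.round(u).astype(int)
    w=g[y-r:y+r+1,x-r:x+r+1]; yy,xx=np.mgrid[y-r:y+r+1,x-r:x+r+1]
    w=np.clip(w-np.percentile(w,80),0,None); return [(w*xx).sum()/w.sum(),(w*yy).sum()/w.sum()]
s0=[(155.4,185),(126.8,203.9),(203.5,210.8),(175.3,232.4)]
X=None
for n in("scene","top"):
    im=cv2.imread(f'pics/{n}1.png'); u0=s0 if X is None else proj(n,X)
    u=[refine(im,np.array(a),3) for a in u0]; Y=at_z(n,u,.024); X=Y if X is None else X
    print(n,np.round(u,1).tolist(),np.round(Y,4).tolist(),'c',np.round(Y.mean(0),4))
    for a,b in((0,1),(2,3),(0,2),(1,3)):
        v=Y[b]-Y[a]; print(a,b,round(np.hypot(*v[:2])*1e3,1),round(np.degrees(np.arctan2(v[1],v[0])),2))
    d=np.load(n+'d.npy'); P,uv=cloud(n,d)
    c=Y.mean(0); e=Y[1]-Y[0]+Y[3]-Y[2]; e=e[:2]/np.hypot(*e[:2]); f=np.array([-e[1],e[0]])
    L=(P[:,:2]-c[:2])@np.c_[e,f]
    m=(np.abs(L)<[.053,.093]).all(1)&(P[:,2]<.0175)&(P[:,2]>.008)
    print('cav low pts local med/ext', [ (k,np.round(np.percentile(L[m&s],[2,50,98],axis=0)*1e3,1).tolist()) for k,s in(('+',L[:,1]>0),('-',L[:,1]<0))])
    m=(np.abs(L)<[.06,.1]).all(1)&(P[:,2]<.03)&(P[:,2]>.021); print('top ext',np.round(np.percentile(L[m],[1,99],axis=0)*1e3,1).tolist())
    m=(P[:,2]>.046)&(P[:,2]<.058)&(np.abs(L-[.105,.045])<.05).all(1); print('scanner',np.round(np.percentile(L[m],[2,50,98],axis=0)*1e3,1).tolist())
E
```

```text
scene [[154.0, 182.5], [125.6, 202.0], [204.2, 209.5], [174.9, 231.9]] [[0.4467, -0.3562, 0.024], [0.538, -0.3889, 0.024], [0.5135, -0.1837, 0.024], [0.6047, -0.2196, 0.024]] c [ 0.5257 -0.2871  0.024 ]
0 1 97.0 -19.71
2 3 98.0 -21.49
0 2 184.9 68.83
1 3 181.9 68.51
cav low pts local med/ext [('+', [[-28.3, 15.6], [-0.7, 44.5], [28.3, 72.4]]), ('-', [[-26.5, -71.6], [-0.5, -45.9], [25.2, -21.0]])]
top ext [[-51.5, -89.5], [58.6, 99.1]]
scanner [[90.0, 23.9], [113.0, 52.3], [133.3, 77.2]]
top [[404.5, 218.8], [415.0, 187.5], [343.8, 197.1], [355.6, 165.2]] [[0.4533, -0.3506, 0.024], [0.5405, -0.3846, 0.024], [0.5157, -0.1837, 0.024], [0.6051, -0.2197, 0.024]] c [ 0.5287 -0.2846  0.024 ]
0 1 93.6 -21.3
2 3 96.4 -21.97
0 2 178.2 69.52
1 3 177.0 68.61
cav low pts local med/ext [('+', [[-29.8, 15.4], [0.5, 45.3], [30.4, 75.5]]), ('-', [[-26.8, -72.3], [1.8, -43.9], [28.8, -18.3]])]
top ext [[-55.7, -92.4], [54.1, 95.4]]
scanner [[82.3, 20.3], [104.9, 46.9], [128.2, 73.4]]
```

Call:
{"op": "move_arm", "data": {"steps": [[[0, 0, 0], -0.05], [[-0.04, -0.03, 0], -0.1], [[-0.08, -0.06, 0], -0.166], [[-0.12, -0.09, 0], -0.166], [[-0.16, -0.12, 0], -0.166], [[-0.2, -0.15, 0], -0.166], [[-0.25, -0.18, 0], -0.166], [[-0.3, -0.21, 0], -0.166], [[-0.36, -0.24, 0], -0.166], [[-0.414, -0.26, 0], -0.166], [[-0.414, -0.26, 0], -0.166], [[-0.414, -0.26, 0], -0.166]], "hand": -0.68, "squeeze": 20}}

```text
time_s: 2.6
tool_pos: [0.4903, 0.2879, 0.2304]
tool_rot: [180.0, -0.0, 176.6]
force: [-1.2, 1.5, 0.6]
grip_width: 0.073
```

Call:
{"op": "move_arm", "data": {"steps": [[[0, 0, 0.04], 0], [[0, -0.001, 0.08], 0], [[0, -0.001, 0.12], 0], [[0, -0.001, 0.145], 0], [[0, -0.001, 0.145], 0]]}}

```text
time_s: 3.22
tool_pos: [0.4878, 0.2874, 0.0836]
tool_rot: [-179.9, -0.2, 176.8]
force: [0.0, 0.4, -0.5]
grip_width: 0.0729
```

```bash
python3 - <<'E'
from h import *
o=env.get_obs(); print(np.round(o['tool_pos'],4))
ims=[]
for n in("scene","top"):
    im,d=env.read_camera(n); u=proj(n,[o['tool_pos']])[0].astype(int); np.save(n+'d2.npy',d)
    c=np.ascontiguousarray(im)
    ims.append(cv2.resize(c[u[1]-45:u[1]+45,u[0]-50:u[0]+50],None,fx=4,fy=4,interpolation=3))
    P,_=cloud(n,d)
    m=(np.abs(P[:,0]-.49)<.04)&(np.abs(P[:,1]-.287)<.08)&(P[:,2]>.075)&(P[:,2]<.14)
    q=P[m]; print(n,m.sum(),np.round(np.percentile(q,[2,50,98],axis=0),3).tolist(), np.round(cv2.minAreaRect(q[:,:2].astype(np.float32)*1e3)[:2],1).tolist())
save('c2.png',np.hstack(ims))
E
```

```text
[0.4878 0.2874 0.0836]
scene 239 [[0.481, 0.235, 0.077], [0.497, 0.323, 0.11], [0.503, 0.335, 0.129]] [[490.1, 285.3], [104.9, 25.2]]Traceback (most recent call last):
  File "<stdin>", line 10, in <module>
    return _quantile_unchecked(
        a, q, axis, out, overwrite_input, method, keepdims, weights)
    return _ureduce(a,
                    func=_quantile_ureduce_func,
    ...<5 lines>...
                    overwrite_input=overwrite_input,
                    method=method)
    r = func(a, **kwargs)
    result = _quantile(arr,
                       quantiles=q,
    ...<2 lines>...
                       out=out,
                       weights=wgt)
    slices_having_nans = np.isnan(arr[-1, ...])
                                  ~~~^^^^^^^^^
IndexError: index -1 is out of bounds for axis 0 with size 0
```

Call:
{"op": "move_arm", "data": {"steps": [[[0, 0, 0], 0], [[0, 0.0005, 0.01], 0], [[0, 0.0005, 0.018], 0], [[0, 0.0005, 0.026], 0], [[0, 0.0005, 0.026], 0]]}}

```text
time_s: 3.95
tool_pos: [0.4901, 0.2865, 0.0585]
tool_rot: [-179.9, -0.1, 176.6]
force: [-0.1, 0.8, 0.2]
grip_width: 0.0733
```

```bash
python3 - <<'E'
from h import *
o=env.get_obs(); print(np.round(o['tool_pos'],4))
ims=[]
for n in("scene","top"):
    im,d=env.read_camera(n); u=proj(n,[o['tool_pos']])[0].astype(int)
    c=np.ascontiguousarray(im)
    ims.append(cv2.resize(c[u[1]-45:u[1]+45,u[0]-50:u[0]+50],(400,360),interpolation=3))
save('c2.png',np.hstack(ims))
E
```

```text
[0.4901 0.2865 0.0585]
```

View pics/c2.png

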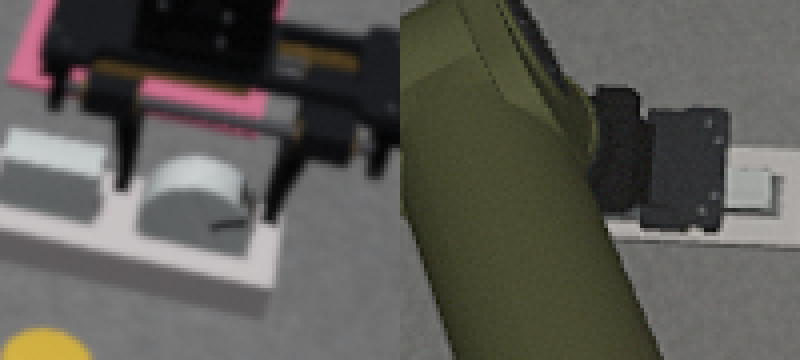

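Call:
{"op": "move_arm", "data": {"steps": [[[0, 0.0005, 0.01], 0], [[0, 0.0005, 0.02], 0], [[0, 0.0005, 0.02], 0]]}}

```text
time_s: 4.42
tool_pos: [0.4899, 0.2869, 0.0382]
tool_rot: [-179.9, -0.1, 176.6]
force: [-0.0, -0.0, 0.7]
grip_width: 0.073
```

Call:
{"op": "move_arm", "data": {"steps": [[[0, 0, 0], 0], [[0, 0, 0], 0], [[0, 0, 0], 0], [[0, 0, 0], 0]], "hand": 1, "squeeze": 25}}

```text
time_s: 4.92
tool_pos: [0.4911, 0.2876, 0.0398]
tool_rot: [180.0, 0.0, 176.6]
force: [0.3, -0.2, 0.1]
grip_width: 0.0634
```

Call:
{"op": "move_arm", "data": {"steps": [[[0, 0, -0.015], 0], [[0, 0, -0.035], 0], [[0, 0, -0.065], 0], [[0, 0, -0.09], 0], [[0, -0.01, -0.1], 0], [[-0.005, -0.04, -0.1], 0], [[-0.01, -0.08, -0.1], 0], [[-0.015, -0.12, -0.1], 0], [[-0.02, -0.16, -0.1], 0], [[-0.025, -0.2, -0.1], 0], [[-0.03, -0.24, -0.1], 0], [[-0.036, -0.28, -0.1], 0], [[-0.036, -0.305, -0.1], 0], [[-0.036, -0.312, -0.1], 0], [[-0.036, -0.312, -0.09], 0], [[-0.036, -0.312, -0.07], 0], [[-0.036, -0.312, -0.05], 0], [[-0.036, -0.312, -0.04], 0], [[-0.036, -0.312, -0.04], 0]]}}

```text
time_s: 7.3
tool_pos: [0.5074, -0.0253, 0.0786]
tool_rot: [-180.0, -0.1, 176.7]
force: [-0.3, -0.4, -1.8]
grip_width: 0.0634
```

```bash
python3 - <<'E'
from h import *
o=env.get_obs(); print({k:np.round(o[k],4) for k in('tool_pos','tool_rot','force','wrist_torque')})
n="scene"; im,d=env.read_camera(n); u=proj(n,[o['tool_pos']])[0].astype(int)
save('c3.png',cv2.resize(im[u[1]-45:u[1]+45,u[0]-60:u[0]+60],None,fx=5,fy=5,interpolation=3))
P,_=cloud(n,d); q=P[(np.abs(P[:,:2]-o['tool_pos'][:2])<.05).all(1)&(P[:,2]>.035)&(P[:,2]<.075)]
print(np.round(np.percentile(q,[1,50,99],axis=0),3).tolist())
E
```

```text
{'tool_pos': array([ 0.5074, -0.0253,  0.0786]), 'tool_rot': array([-1.799886e+02, -1.160000e-01,  1.766555e+02]), 'force': array([-0.2556, -0.4339, -1.8108]), 'wrist_torque': array([ 0.0269, -0.0182, -0.0366])}
[[0.516, -0.061, 0.047], [0.521, -0.026, 0.065], [0.525, 0.014, 0.075]]
```

View pics/c3.png

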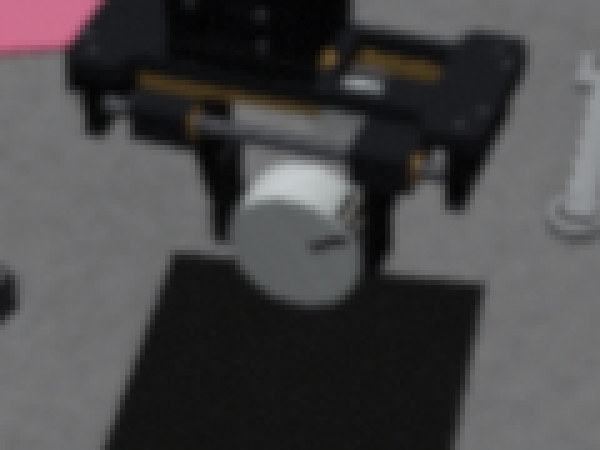

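Call:
{"op": "move_arm", "data": {"steps": [[[0, 0, 0.015], 0], [[0, 0, 0.03], 0], [[0, 0, 0.037], 0], [[0, 0, 0.04], 0], [[0, 0, 0.042], 0], [[0, 0, 0.043], 0], [[0, 0, 0.043], 0]], "squeeze": 20}}

```text
time_s: 8.22
tool_pos: [0.5084, -0.0263, 0.0377]
tool_rot: [180.0, 0.0, 176.6]
force: [-2.2, -0.5, 5.8]
grip_width: 0.0635
```

Call:
{"op": "move_arm", "data": {"steps": [[[0, 0, 0], 0], [[-0.003, 0, -0.0005], 0], [[-0.006, 0, -0.001], 0], [[-0.009, 0, -0.002], 0], [[-0.012, 0, -0.002], 0], [[-0.015, 0, -0.002], 0], [[-0.018, 0, -0.002], 0], [[-0.021, 0, -0.0015], 0], [[-0.024, 0, -0.0005], 0], [[-0.026, 0, 0.0005], 0], [[-0.026, 0, 0.0005], 0]], "squeeze": 10}}

```text
time_s: 9.6
tool_pos: [0.536, -0.0277, 0.0373]
tool_rot: [180.0, 0.2, 176.6]
force: [-0.9, 0.0, 5.6]
grip_width: 0.0639
```

```bash
python3 - <<'E'
from h import *
o=env.get_obs(); print({k:np.round(o[k],4) for k in('tool_pos','tool_rot','force','wrist_torque','grip_width')})
n="scene"; im,d=env.read_camera(n); u=proj(n,[o['tool_pos']])[0].astype(int)
save('c4.png',cv2.resize(im[u[1]-45:u[1]+45,u[0]-60:u[0]+60],None,fx=5,fy=5,interpolation=3))
E
```

```text
{'tool_pos': array([ 0.536 , -0.0277,  0.0373]), 'tool_rot': array([179.9765,   0.2009, 176.5738]), 'force': array([-0.93  ,  0.0252,  5.5907]), 'wrist_torque': array([0.0761, 0.3116, 0.0029]), 'grip_width': np.float64(0.0639)}
```

View pics/c4.png

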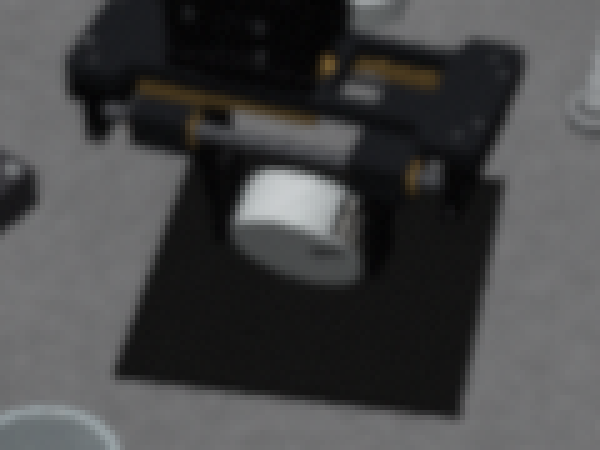

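Call:
{"op": "move_arm", "data": {"steps": [[[-0.004, 0, 0.002], 0], [[-0.008, 0, 0.0045], 0], [[-0.011, 0, 0.0075], 0], [[-0.014, 0, 0.011], 0], [[-0.0165, 0, 0.015], 0], [[-0.0185, 0, 0.018], 0], [[-0.0195, 0, 0.0195], 0], [[-0.0195, 0, 0.0205], 0], [[-0.0195, 0, 0.0205], 0]]}}

```text
time_s: 10.78
tool_pos: [0.5531, -0.0289, 0.0152]
tool_rot: [-180.0, -0.0, 176.6]
force: [3.5, -0.2, 2.5]
grip_width: 0.0635
```

```bash
python3 - <<'E'
from h import *
o=env.get_obs(); print({k:np.round(o[k],4) for k in('tool_pos','tool_rot','force','wrist_torque','grip_width')})
n="scene"; im,d=env.read_camera(n); u=proj(n,[o['tool_pos']])[0].astype(int)
save('c5.png',cv2.resize(im[u[1]-45:u[1]+45,u[0]-60:u[0]+60],None,fx=5,fy=5,interpolation=3))
E
```

```text
{'tool_pos': array([ 0.5531, -0.0289,  0.0152]), 'tool_rot': array([-1.799995e+02, -4.120000e-02,  1.765731e+02]), 'force': array([ 3.5112, -0.2159,  2.4519]), 'wrist_torque': array([ 0.0173, -0.5125, -0.0012]), 'grip_width': np.float64(0.0635)}
```

View pics/c5.png

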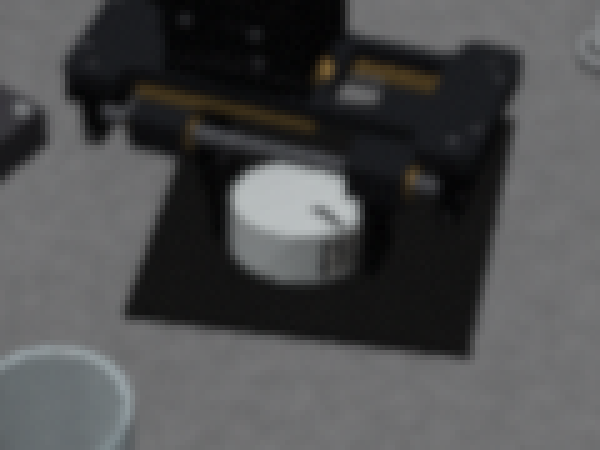

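Call:
{"op": "move_arm", "data": {"steps": [[[0, 0, 0], 0], [[0, 0, 0], 0], [[0, 0, 0], 0], [[0, 0, 0], 0]], "hand": -0.6}}

```text
time_s: 11.32
tool_pos: [0.5532, -0.0289, 0.0153]
tool_rot: [180.0, -0.0, 176.6]
force: [0.1, 0.5, -0.8]
grip_width: 0.0696
```

Call:
{"op": "move_arm", "data": {"steps": [[[0, 0, -0.02], 0], [[0, 0, -0.05], 0], [[0, 0, -0.09], 0], [[0, 0, -0.13], 0], [[0.01, 0, -0.15], 0], [[0.03, 0, -0.15], 0], [[0.05, 0, -0.15], 0]]}}

```text
time_s: 12.2
tool_pos: [0.5031, -0.0259, 0.1659]
tool_rot: [180.0, 0.0, 176.6]
force: [-0.4, -0.6, 0.3]
grip_width: 0.07
```

```bash
cat > look.py <<'E'
from h import *
import sys
o=env.get_obs(); print({k:np.round(o[k],4) for k in('tool_pos','tool_rot','force','grip_width','qpos')})
n="scene"; im,d=env.read_camera(n); np.save('im_l.npy',im); np.save('d_l.npy',d)
z=.030; c=np.array([.553,-.029])
for name in("blank","blank_mark"):
    for r in env.cut_out(n,name)[:3]:
        P,_=cloud(n,d,r["region"]); print(name,round(r["conf"],2),np.round(r["uv"]),r["region"].sum(),np.round(np.median(P,0),4))
P,_=cloud(n,d); q=P[(np.abs(P[:,:2]-c)<.05).all(1)&(P[:,2]>.026)&(P[:,2]<.036)]
print('top',len(q),np.round(cv2.minEnclosingCircle(q[:,:2].astype(np.float32)*1e3),1) if 0 else cv2.minAreaRect(q[:,:2].astype(np.float32)*1e3), 'zpl',np.round(np.linalg.lstsq(np.c_[q[:,:2]-c,np.ones(len(q))],q[:,2],rcond=None)[0],4))
# ortho of top face: 0.25 mm/px, image up=+x, left=+y
s=.00025; N=320
yy,xx=np.mgrid[0:N,0:N]; X=c[0]+(N/2-yy)*s; Y=c[1]+(N/2-xx)*s
uv=proj(n,np.c_[X.ravel(),Y.ravel(),np.full(N*N,z)]).reshape(N,N,2).astype(np.float32)
A=cv2.remap(im,uv[...,0],uv[...,1],cv2.INTER_CUBIC)
u=proj(n,[[*c,.02]])[0].astype(int)
B=cv2.resize(im[u[1]-20:u[1]+20,u[0]-20:u[0]+20],(320,320),interpolation=3)
save(sys.argv[1],np.hstack([A,B]))
E
python3 look.py c6.png
```

```text
{'tool_pos': array([ 0.5031, -0.0259,  0.1659]), 'tool_rot': array([1.799884e+02, 2.320000e-02, 1.765678e+02]), 'force': array([-0.402, -0.626,  0.329]), 'grip_width': np.float64(0.07), 'qpos': array([-27.0908,   2.7144,  27.9629, 109.3965,  -1.3819,  68.1876,
        87.9263])}
blank 0.64 [258. 234.] 626 [ 0.5683 -0.0261  0.0293]
blank_mark 0.83 [260. 236.] 557 [ 0.5682 -0.0257  0.0295]
top 443 ((557.8623657226562, -29.463485717773438), (63.23739242553711, 62.40348815917969), 18.081459045410156) zpl [ 0.001  -0.0051  0.0301]
```

View pics/c6.png

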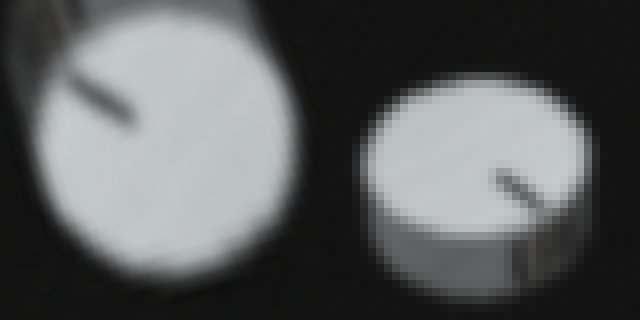

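```bash
python3 - <<'E'
from h import *
im=np.load('im_l.npy'); n="scene"
A=cv2.imread('pics/c6.png')[:,:320].mean(2); N=320; s=.25
c0=np.array([.557,-.030])
# fit circle to bright top region
m=(A>130).astype(np.uint8)
yy,xx=np.mgrid[0:N,0:N]; X=553+(160-yy)*s; Y=-29+(160-xx)*s
rr=np.hypot(X-557,Y+30)
cnt=max(cv2.findContours(m,0,2)[0],key=cv2.contourArea); el=cv2.fitEllipse(cv2.convexHull(cnt)); print('ellipse',el, 'world',553+(160-el[0][1])*s,-29+(160-el[0][0])*s,np.array(el[1])*s)
C=np.array([553+(160-el[0][1])*s,-29+(160-el[0][0])*s])
R2=np.hypot(X-C[0],Y-C[1]); d=np.clip(165-A,0,None)*(R2<29)
P=np.c_[X[d>0],Y[d>0]]; w=d[d>0]; mu=(P*w[:,None]).sum(0)/w.sum(); cov=np.cov((P-mu).T,aweights=w); v=np.linalg.eigh(cov)[1][:,1]
print('mu',mu,'line dir',np.degrees(np.arctan2(v[1],v[0])),'from centre',np.degrees(np.arctan2(*(mu-C)[::-1])))
E
```

```text
ellipse ((165.66590881347656, 137.87570190429688), (252.18023681640625, 260.9744873046875), 175.92547607421875) world 558.5310745239258 -30.41647720336914 [63.0450592  65.24362183]
mu [568.58494106 -13.75823787] line dir 55.893744328916085 from centre 58.887457894448154
```

Call:
{"op": "move_arm", "data": {"steps": [[[-0.007, 0, 0], 0.17], [[-0.014, 0, 0], 0.34], [[-0.021, 0, 0], 0.51], [[-0.028, 0, 0], 0.68], [[-0.035, 0, 0], 0.85], [[-0.042, 0, 0], 1.02], [[-0.048, -0.002, 0], 1.19], [[-0.053, -0.004, 0], 1.36], [[-0.053, -0.006, 0], 1.53], [[-0.053, -0.006, 0], 1.7], [[-0.053, -0.006, 0], 1.87], [[-0.053, -0.006, 0], 2.04], [[-0.053, -0.006, 0], 2.12], [[-0.053, -0.006, 0], 2.12], [[-0.053, -0.006, 0.02], 2.12], [[-0.053, -0.006, 0.05], 2.12], [[-0.053, -0.006, 0.08], 2.12], [[-0.053, -0.006, 0.08], 2.12]], "hand": -0.8}}

```text
time_s: 14.6
tool_pos: [0.5546, -0.0351, 0.0835]
tool_rot: [-179.8, 0.2, 55.2]
force: [-0.1, 0.5, 0.1]
grip_width: 0.0783
```

Call:
{"op": "move_arm", "data": {"steps": [[[0.0055, -0.001, 0], 0], [[0.0055, -0.001, 0.02], 0], [[0.0055, -0.001, 0.04], 0], [[0.0055, -0.001, 0.055], 0], [[0.0055, -0.001, 0.06], 0], [[0.0055, -0.001, 0.06], 0]]}}

```text
time_s: 15.35
tool_pos: [0.5583, -0.0302, 0.0251]
tool_rot: [-180.0, 0.0, 55.1]
force: [-0.3, -0.2, 0.6]
grip_width: 0.0785
```

Call:
{"op": "move_arm", "data": {"steps": [[[0, 0, 0], 0], [[0, 0, 0], 0], [[0, 0, 0], 0], [[0, 0, 0], 0], [[0, 0, 0], 0]], "hand": 1, "squeeze": 20}}

```text
time_s: 15.98
tool_pos: [0.5585, -0.0296, 0.0261]
tool_rot: [-180.0, -0.0, 55.1]
force: [-3.0, 1.3, 5.4]
grip_width: 0.0633
```

Call:
{"op": "move_arm", "data": {"steps": [[[0, 0, -0.01], 0], [[0, 0, -0.03], 0], [[0, 0, -0.06], 0], [[0, 0, -0.075], 0], [[-0.018, 0.011, -0.075], 0.13], [[-0.036, 0.022, -0.075], 0.27], [[-0.055, 0.033, -0.075], 0.41], [[-0.074, 0.044, -0.075], 0.55], [[-0.092, 0.055, -0.075], 0.69], [[-0.11, 0.066, -0.075], 0.83], [[-0.13, 0.077, -0.075], 0.97], [[-0.148, 0.088, -0.075], 1.11], [[-0.166, 0.099, -0.075], 1.25], [[-0.178, 0.107, -0.075], 1.347], [[-0.184, 0.11, -0.075], 1.347], [[-0.184, 0.11, -0.06], 1.347], [[-0.184, 0.11, -0.045], 1.347], [[-0.184, 0.11, -0.045], 1.347], [[-0.184, 0.11, -0.045], 1.347]]}}

```text
time_s: 18.35
tool_pos: [0.5436, -0.2435, 0.0704]
tool_rot: [180.0, 0.0, -22.0]
force: [-0.2, -0.3, -1.4]
grip_width: 0.0633
```

```bash
python3 - <<'E'
from h import *
o=env.get_obs(); print({k:np.round(o[k],4) for k in('tool_pos','tool_rot','force','wrist_torque','grip_width','qpos')})
t=o['tool_pos']; n="scene"; im,d=env.read_camera(n); im2,d2=env.read_camera(n); np.save('im7.npy',im); np.save('d7.npy',d)
P,_=cloud(n,d); zt=t[2]-.026+.030
q=P[(np.abs(P[:,:2]-t[:2])<.05).all(1)&(abs(P[:,2]-zt)<.004)]; print(len(q),np.round(np.percentile(q,[1,50,99],axis=0),4).tolist())
s=.00025;N=340
def ortho(z,c):
    yy,xx=np.mgrid[0:N,0:N]; X=c[0]+(N/2-yy)*s; Y=c[1]+(N/2-xx)*s
    uv=proj(n,np.c_[X.ravel(),Y.ravel(),np.full(N*N,z)]).reshape(N,N,2).astype(np.float32)
    return cv2.remap(im,uv[...,0],uv[...,1],cv2.INTER_CUBIC)
A=ortho(zt,t); u=proj(n,[t])[0].astype(int)
B=cv2.resize(im[u[1]-35:u[1]+45,u[0]-55:u[0]+45],(425,340),interpolation=3)
save('c7.png',np.hstack([A,B]))
E
```

```text
{'tool_pos': array([ 0.5436, -0.2435,  0.0704]), 'tool_rot': array([ 1.79998e+02,  1.47000e-02, -2.20295e+01]), 'force': array([-0.1535, -0.2962, -1.3648]), 'wrist_torque': array([-0.0543,  0.1628, -0.0354]), 'grip_width': np.float64(0.0633), 'qpos': array([-20.7491,  26.9521,  52.7543, 102.8935, -24.0631,  62.2186,
       -71.4778])}
288 [[0.527, -0.2823, 0.0706], [0.5553, -0.2488, 0.0746], [0.5772, -0.204, 0.0779]]
```

View pics/c7.png

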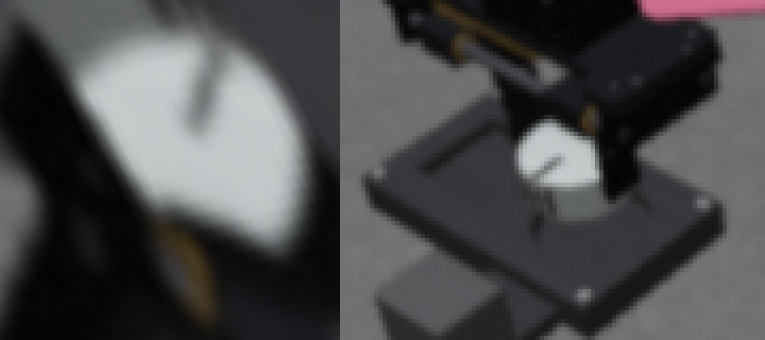

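```bash
python3 - <<'E'
from h import *
from scipy.optimize import least_squares
A=cv2.cvtColor(cv2.imread('pics/c7.png')[:,:340],6).astype(float); t=np.array([543.6,-243.5]); s=.25
# radial edge search from guess
c=np.array([172.,160.]);
for it in range(4):
    pts=[]
    for a in np.radians(np.r_[-35:75:3, ]):   # angle in image: from +x(up) clockwise
        dirv=np.array([np.sin(a),-np.cos(a)]); r=np.arange(105,150,.5)
        p=c+r[:,None]*dirv; v=cv2.remap(A.astype(np.float32),p[:,0].astype(np.float32)[None],p[:,1].astype(np.float32)[None],1)[0]
        g=np.gradient(cv2.GaussianBlur(v[None],(0,0),3)[0]); k=g.argmin()
        if g[k]<-1.2 : pts.append(p[k])
    pts=np.array(pts)
    f=least_squares(lambda q:np.hypot(*(pts-q[:2]).T)-128,c,loss='soft_l1',f_scale=3); c=f.x
f3=least_squares(lambda q:np.hypot(*(pts-q[:2]).T)-q[2],[*c,128],loss='soft_l1',f_scale=3).x
W=lambda p: t+np.array([170-p[1],170-p[0]])*s
print(len(pts),'centre(scene)',W(c),'free r',W(f3),f3[2]*s,'res',np.abs(f.fun).mean()*s)
C=W(c); ty=np.array([np.sin(np.radians(-22)),-np.cos(np.radians(-22))]); tx=np.array([np.cos(np.radians(-22)),np.sin(np.radians(-22))])
print('rel TCP: along jaw',(C-t)@ty,'along tool x',(C-t)@tx)
yy,xx=np.mgrid[0:340,0:340]; X=t[0]+(170-yy)*s;Y=t[1]+(170-xx)*s
m=(np.hypot(X-C[0],Y-C[1])<29)&(A<165)&(xx>170)&(xx<245)&(yy<150)
P=np.c_[X[m],Y[m]]; w=165-A[m]; mu=(P*w[:,None]).sum(0)/w.sum(); v=np.linalg.eigh(np.cov((P-mu).T,aweights=w))[1][:,1]
print('line',m.sum(),np.degrees(np.arctan(v[1]/v[0])),'from centre',np.degrees(np.arctan2(*(mu-C)[::-1])))
# nest from depth edges in stored clean scene & top: best-fit 110x190 rectangle
for n in("scene","top"):
    d=np.load(n+'d.npy'); P,_=cloud(n,d); 
    ang=np.radians(-21.2); e=np.array([np.cos(ang),np.sin(ang)]); f=np.array([-e[1],e[0]])
    c0=np.array([.527,-.286])
    def ins(p):
        e=np.array([np.cos(p[2]),np.sin(p[2])]); L=(P[:,:2]-p[:2])@np.c_[e,[-e[1],e[0]]]
        hi=(P[:,2]>.012)&(P[:,2]<.032); near=(np.abs(L)<[.07,.11]).all(1)&~((L[:,0]>.04)&(L[:,1]>.01)&(L[:,1]<.08))
        i=(np.abs(L)<[.055,.095]).all(1)
        return -((hi&i&near).sum()-(hi&~i&near).sum()-(~hi&i&near).sum())
    best=min((ins((c0[0]+x,c0[1]+y,ang+a)),x,y,np.degrees(a)) for x in np.arange(-.004,.0041,.001) for y in np.arange(-.004,.0041,.001) for a in np.radians([-1.5,-1,-.5,0,.5,1,1.5]))
    print(n,best)
E
```

```text
37 centre(scene) [ 545.07334353 -245.24751153] free r [ 548.14126524 -246.36082958] 29.29046627787315 res 0.9454525595238832
rel TCP: along jaw 1.068340275360413 along tool x 2.020689679682105
line 2237 -17.054466183190126 from centre -20.955844421480194
scene (np.int64(-1910), np.float64(0.004), np.float64(0.003), np.float64(0.0))
top (np.int64(-2090), np.float64(0.001), np.float64(0.003), np.float64(0.5))
```

```bash
python3 - <<'E'
from h import *
s0={'scene':[(155.4,185),(126.8,203.9),(203.5,210.8),(175.3,232.4)]}
X0=None
for n in("scene","top"):
    im=cv2.imread(f'pics/{n}1.png').mean(2).astype(np.float32)
    h=im-cv2.medianBlur(im.astype(np.uint8),9).astype(np.float32)
    pts=s0['scene'] if X0 is None else proj(n,X0)
    out=[]
    for u in pts:
        x,y=np.round(u).astype(int); w=h[y-4:y+5,x-4:x+5].copy(); k=np.unravel_index(w.argmax(),w.shape)
        y0,x0=y-4+k[0],x-4+k[1]; yy,xx=np.mgrid[y0-2:y0+3,x0-2:x0+3]; w=h[y0-2:y0+3,x0-2:x0+3]; pk=w.max(); w=np.clip(w-.35*pk,0,None)
        out.append(((w*xx).sum()/w.sum(),(w*yy).sum()/w.sum(),pk))
    out=np.array(out); Y=at_z(n,out[:,:2],.024); X0=Y if X0 is None else X0
    print(n,np.round(out,1).tolist(),np.round(Y[:,:2],4).tolist())
    c=Y.mean(0)[:2]
    for a,b in((0,1),(2,3),(0,2),(1,3)):
        v=Y[b]-Y[a]; print(a,b,round(np.hypot(*v[:2])*1e3,1),round(np.degrees(np.arctan2(v[1],v[0])),2))
    a=np.radians(-21.2); print('c',c,'cav',c+.045*np.array([-np.sin(a),np.cos(a)]))
E
```

```text
scene [[154.7, 184.7, 21.0], [127.0, 203.3, 36.3], [202.7, 210.6, 47.0], [174.9, 231.9, 65.0]] [[0.4549, -0.3497], [0.5417, -0.3827], [0.5181, -0.1858], [0.6047, -0.2195]]
0 1 92.8 -20.84
2 3 93.0 -21.25
0 2 175.6 68.93
1 3 175.0 68.88
c [ 0.52985544 -0.28444772] cav [ 0.54612855 -0.24249315]
top [[403.7, 218.6, 67.7], [414.3, 187.5, 70.3], [344.1, 196.6, 71.7], [355.5, 165.5, 70.0]] [[0.454, -0.3484], [0.5405, -0.3828], [0.5171, -0.1847], [0.6042, -0.2195]]
0 1 93.1 -21.72
2 3 93.8 -21.75
0 2 175.4 68.91
1 3 175.3 68.67
c [ 0.52895123 -0.28382918] cav [ 0.54522433 -0.24187461]
```

Call:
{"op": "move_arm", "data": {"steps": [[[0.0005, -0.0024, 0.01], 0], [[0.0005, -0.0024, 0.02], 0], [[0.0005, -0.0024, 0.024], 0], [[0.0005, -0.0024, 0.027], 0], [[0.0005, -0.0024, 0.029], 0], [[0.0005, -0.0024, 0.029], 0]], "squeeze": 15}}

```text
time_s: 19.2
tool_pos: [0.545, -0.2416, 0.0415]
tool_rot: [-180.0, -0.0, -22.1]
force: [1.3, 0.4, -3.2]
grip_width: 0.0634
```

Call:
{"op": "move_arm", "data": {"steps": [[[0, 0, 0.002], 0], [[0, 0, 0.004], 0], [[0, 0, 0.005], 0], [[0, 0, 0.006], 0], [[0, 0, 0.006], 0]]}}

```text
time_s: 19.82
tool_pos: [0.545, -0.2415, 0.0361]
tool_rot: [-179.9, 0.0, -22.1]
force: [-1.3, 3.0, 4.0]
grip_width: 0.0639
```

Call:
{"op": "move_arm", "data": {"steps": [[[0, 0, 0], 0], [[0, 0, 0], 0], [[0, 0, 0], 0], [[0, 0, 0], 0]], "hand": -0.7}}

```text
time_s: 20.32
tool_pos: [0.5447, -0.242, 0.0354]
tool_rot: [180.0, 0.0, -22.1]
force: [-0.1, -0.3, 0.6]
grip_width: 0.074
```

Call:
{"op": "move_arm", "data": {"steps": [[[0, 0, -0.02], 0], [[0, 0, -0.05], 0], [[0, 0, -0.09], 0], [[0, 0, -0.13], 0], [[-0.01, -0.03, -0.15], 0], [[-0.03, -0.07, -0.15], 0], [[-0.05, -0.12, -0.15], 0], [[-0.07, -0.17, -0.15], 0], [[-0.09, -0.22, -0.15], 0], [[-0.11, -0.27, -0.15], 0], [[-0.11, -0.3, -0.15], 0], [[-0.11, -0.3, -0.15], 0]]}}

```text
time_s: 21.82
tool_pos: [0.5562, 0.0806, 0.1866]
tool_rot: [-179.9, -0.1, -21.8]
force: [0.3, -0.5, 0.1]
grip_width: 0.074
```

```bash
cat > look2.py <<'E'
from h import *
import sys
o=env.get_obs(); print({k:np.round(o[k],3) for k in('time_s','tool_pos','tool_rot','force','grip_width')})
c=np.array([.5457,-.2422]); ims=[]; s=.00025;N=360
for n in("scene","top"):
    im,d=env.read_camera(n); np.save(f'im_{n}.npy',im); P,_=cloud(n,d)
    q=P[(np.hypot(*(P[:,:2]-c).T)<.028)&(P[:,2]>.03)&(P[:,2]<.05)]
    k=np.linalg.lstsq(np.c_[q[:,:2]-c,np.ones(len(q))],q[:,2],rcond=None)[0]; print(n,len(q),'plane slope deg',np.round(np.degrees(k[:2]),2),'z',k[2].round(4))
    b=P[(np.abs(P[:,:2]-[.529,-.284])<.09).all(1)&(np.hypot(*(P[:,:2]-c).T)>.04)&(P[:,2]>.021)&(P[:,2]<.027)]; print(' block top z',np.median(b[:,2]).round(4))
    yy,xx=np.mgrid[0:N,0:N]; X=c[0]+(N/2-yy)*s; Y=c[1]+(N/2-xx)*s
    uv=proj(n,np.c_[X.ravel(),Y.ravel(),np.full(N*N,.040)]).reshape(N,N,2).astype(np.float32)
    A=cv2.remap(im,uv[...,0],uv[...,1],cv2.INTER_CUBIC); ims.append(A)
    g=A.mean(2); m=(g>120).astype(np.uint8); cnt=max(cv2.findContours(m,0,2)[0],key=cv2.contourArea); el=cv2.fitEllipse(cv2.convexHull(cnt))
    C=np.array([c[0]*1e3+(N/2-el[0][1])*.25,c[1]*1e3+(N/2-el[0][0])*.25]); print(' ellipse',C.round(1),np.array(el[1])*.25)
    R2=np.hypot(X*1e3-C[0],Y*1e3-C[1]); med=np.median(g[R2<26]); w=np.clip(med-25-g,0,None)*(R2<27)
    P2=np.c_[X[w>0],Y[w>0]]*1e3; ww=w[w>0]; mu=(P2*ww[:,None]).sum(0)/ww.sum(); v=np.linalg.eigh(np.cov((P2-mu).T,aweights=ww))[1][:,1]
    print(' line n',len(ww),np.degrees(np.arctan(v[1]/v[0])).round(2),'from centre',np.degrees(np.arctan2(*(mu-C)[::-1])).round(2),'mu',mu.round(1),med)
save(sys.argv[1],np.hstack(ims))
E
python3 look2.py c8.png
```

```text
{'time_s': np.float64(21.825), 'tool_pos': array([0.556, 0.081, 0.187]), 'tool_rot': array([-1.79946e+02, -6.50000e-02, -2.17930e+01]), 'force': array([ 0.255, -0.523,  0.102]), 'grip_width': np.float64(0.074)}
scene 287 plane slope deg [-0.68 -0.28] z 0.0403
 block top z 0.0242
 ellipse [ 546.5 -242.5] [64.35791779 67.42973328]
 line n 2282 -18.71 from centre -24.0 mu [ 563.8 -250.2] 195.0
top 323 plane slope deg [ 1.   -0.69] z 0.0405
 block top z 0.0241
 ellipse [ 544.1 -242.8] [63.61331177 64.10097504]
 line n 1520 -19.74 from centre -20.27 mu [ 562.2 -249.5] 159.0
```

View pics/c8.png

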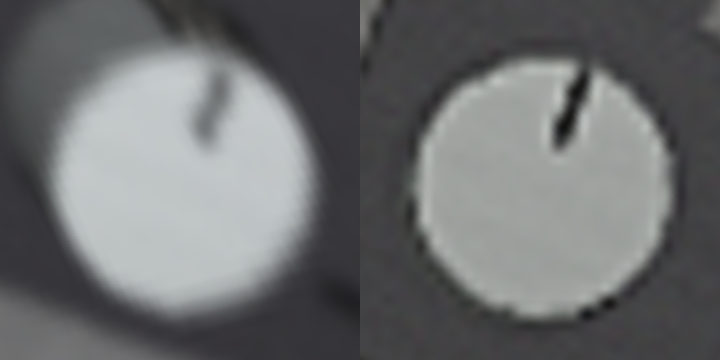

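```bash
python3 - <<'E'
from h import *
n="scene"; im,d=env.read_camera(n)
for q in("square_blank","amber_bottle","clear_jar","beaker","pump_head"):
    for r in env.cut_out(n,q)[:1]:
        P,_=cloud(n,d,r["region"]); print(q,round(r["conf"],2),np.round(r["uv"]),np.round(np.median(P,0),3))
print(env.sign_off())
E
```

```text
square_blank 0.67 [365. 222.] [0.498 0.203 0.054]
amber_bottle 0.84 [358. 310.] [0.785 0.22  0.119]
clear_jar 0.95 [148. 276.] [ 0.779 -0.19   0.072]
beaker 0.69 [363. 222.] [0.498 0.204 0.054]
pump_head 0.69 [278. 311.] [0.765 0.074 0.034]
the job is handed in; nothing more can be done
None
```

The round blank is seated flat in the round cavity of the die block, with its label facing the scanner window to within about 1–2°. I handed the job in at about 22 s. The order was as asked: out of the rack, tilted down flat onto the black mat, let go, gripped again, turned and lowered into the cavity.

**Seating:** both cameras put the blank's top at 40 mm and the block's top at 24 mm, which is the 16 mm expected. The measured tilt is at most about 1°, within noise.

**Label direction:** the clearer overhead view has the face line at about -20°, and the die's x axis is at about -21.3°. The blurrier scene view disagreed with itself, giving -19° from the line alone and -24° measured from the centre. I left it without a correction because 1.3° is within my measuring error.

**Other things:** the square blank, bottle, jar and pump head read within 2 mm of where they started. The last beaker detection was false: it landed on the square blank. The beaker's position was therefore not confirmed at the end, though the arm never went near it.

The gripper was open and clear of everything at hand-in. The highest force I saw reported was about 6 N.

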